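Load weld parts into the jig in mirrored order

TASK

Move the four steel weld parts from the cooling rack with the copper pads to the empty aluminium jig beside it, one part standing on its foot on the floor of each bay. The plate will be welded from its other side, so reverse the row: the part that stands nearest the robot in the rack goes into the jig's bay farthest from the robot, the second nearest into the second farthest, and so on.

Things in the scene. Friction and masses are not known exactly. Their poses are not given: they have to be found in the camera images.
- hex: Hexagonal boss: upright hexagonal bar, 30 mm across flats, 70 mm tall, about 0.4 kg, dark bore mark on its top. Bare grey steel; origin at the centre of its underside, z up through its length. It starts upright on the copper pad of its name, near its centre, with two flats facing its own +y and -y (within 0.1 rad of the rack's +y and -y).
- pin: Plain round pin, 26 mm diameter, 85 mm tall, about 0.35 kg, chamfered top. Bare grey steel; origin at the centre of its underside, z up through its length. It starts upright on the copper pad of its name, near its centre.
- foot: Round stud with a wide foot: 40 mm disc 12 mm thick at the bottom, then a round shank of 23 mm diameter up to 78 mm height; about 0.33 kg. Bare grey steel; origin at the centre of its underside, z up through its length. It starts upright on the copper pad of its name, near its centre.
- square: Square boss: upright square bar 28 x 28 mm, 60 mm tall, about 0.36 kg, dark bore mark on its top. Bare grey steel; origin at the centre of its underside, z up through its length. It starts upright on the copper pad of its name, near its centre, its sides along its own x and y (within 0.1 rad of the rack's).
- pad_hex: Copper pad, 54 x 54 x 6 mm, fixed on the cooling rack; the hexagonal boss stands on it at the start, so it marks that part's place in the original row. Origin at the centre of its underside, 10 mm above the table; top 16 mm above the table.
- pad_pin: Copper pad, 54 x 54 x 6 mm, fixed on the cooling rack; the plain round pin stands on it at the start, so it marks that part's place in the original row. Origin at the centre of its underside, 10 mm above the table; top 16 mm above the table.
- pad_foot: Copper pad, 54 x 54 x 6 mm, fixed on the cooling rack; the stud with the wide foot stands on it at the start, so it marks that part's place in the original row. Origin at the centre of its underside, 10 mm above the table; top 16 mm above the table.
- pad_square: Copper pad, 54 x 54 x 6 mm, fixed on the cooling rack; the square boss stands on it at the start, so it marks that part's place in the original row. Origin at the centre of its underside, 10 mm above the table; top 16 mm above the table.
- rack: Cooling rack: steel bar 272 x 66 x 10 mm fixed to the table, left or right of the jig, with a row of four copper pads and a 22 mm high bracket across each end. Origin: centre of its underside, on the table; x along the row, away from the robot (within 0.25 rad), y across it to the left. Pad centres at x = -93, -31, 31, 93 mm, y = 0; which part stands on which varies.
- jig: Aluminium jig 252 x 66 mm with end tabs, fixed to the table; a row of four open bays, empty at the start. Origin: centre of its underside, on the table; x along the row, away from the robot (within 0.25 rad), y across it to the left. Bay centres at x = -93, -31, 31, 93 mm, y = 0; bays 58 x 58 mm inside, floor 8 mm above the table; fins and side rails 4 mm thick, tops at 18 mm.
There are look-alikes about, which are no part of the job. What is shaped like the pin but yellow is not meant. Leave any yellow look-alike of the hex alone.

How it is judged:
By the outcome, as a careful person would: the job done as asked, in the order asked, and still so for the second after the job is handed in, with the robot touching nothing.
It also fails if it takes over 120 s, if anything falls off the work surface, if the arm or the gripper's body presses on something with over 40 N, if the wrist force passes 120 N, or if a joint passes its speed limit or range.

ROBOT

A 7-joint arm with a two-finger parallel gripper is mounted at the origin on the work surface. World frame = base frame: x ahead of the robot, y to its left, z up, the work surface at z = 0. Lengths are in m, angles in rad, forces in N, time in s.
With the tool pointing down it reaches from about 0.4 to 0.85 m from the base axis. Payload 10.4 kg.
Tool frame: the origin (TCP) lies midway between the tips of the shut fingers; the grasp point (between the pads) lies 19 mm behind it (manip.tcp_to_grasp is the distance from the TCP to the grasp point, in m); z points along the fingers, y is the line along which they close (so a half turn about z gives the same grasp; the last joint's range is limited). The gripper opens to 85 mm and grips with 20 to 120 N. Pads are 22 mm wide; open, the fingers measure 114 mm over their backs; the gripper's body (76 mm by 85 mm) begins 54 mm behind the grasp point. The pads swing forward as they close: fully open they stand 13 mm farther back than shut.
Start: joints at [1.317, 0.332, -0.065, 1.46, 0.022, 1.35, -0.088], TCP at [0.143, -0.608, 0.231] pointing down, gripper open.
Joint ranges: [-2.6, 2.6], [-0.5, 2.12], [-1.47, 1.34], [0.16, 2.42], [-1.27, 4.41], [0.06, 2.06], [-2.6, 2.6]. Speed limits (rad/s): [2.22, 2.22, 2.79, 2.79, 3.14, 3.14, 3.14].

INTERFACE

Orientations are given as a unit quaternion [x, y, z, w].
In Python, from workcell import manip gives the robot as it stands.
- The arm moves only by the shell command python3 -m jog 'ROWS' [FORCE]. ROWS is a JSON object of lists of equal length, an entry for each row: "offset": the shift along the world's x, y, z in m, a list of three; "yaw": the turn about the world's z in degrees; "jaw": the closure, from 0 (fully open) to 1 (shut). A call has 1 to 20 rows; each row shifts and turns the commanded pose from where the row before left it; what a row does not reach is not made up. A row lasts 1/12 s, in which the tool goes at most 41.7 mm and 7.16 degrees, less where a joint would pass 70% of its speed; a pose out of reach is approached as far as the arm can. A call is refused whole if a number of a shift passes 0.0417 or a number of a turn 7.16, either way. A call with a gripper value outside its range is refused whole. The fingers move at their own pace and stop on an object; FORCE is the grip in N (left out, the last holds). Time passes only in rows, so rows that do not move let the fingers close. It gives the time, the measured TCP pose, the force, the opening and the grip force at its end, in the units of the state.
- manip.get_obs(): the state, without advancing time (a new reading comes with each control period).
- manip.camera(name): name is "side" or "top"; returns a dict with "frame" (384x512x3 uint8, red, green, blue), "camera_matrix" (3x3 intrinsics, pixels), "eye" and "attitude" of the camera in the world. Camera axes: x right, y up, looking along -z (the intrinsics and any distortion apply to the point x, -y, -z); pixel columns grow to the right and rows downward; lengths in m; the calibration is good to about 2 mm. A picture is of the moment at which its call begins. There is no depth.
- manip.hand_in(): hands the job in; it is judged then, once.
Trained networks look in a picture, given as the dict that the camera call returned (one of the last four; its "shot" number tells which), for a name from the list of things; names that differ only in an ending like _2 or _b are one class to them, and where a whole thing is asked for, a point or a joint stands for the part that bears it (a point fixed in the world has none). Each returns a list of dicts, best first, with "score" (0 to 1); they miss things now and then, are a little off and sometimes report something else, mostly with a low value. They report only what shows in the picture. A call takes as long as a camera call. They do not tell look-alikes from the thing itself.
- manip.masks_of(picture, name): "region" (384x512 bool, what is visible of it).
- manip.tip_of(picture, name): "at" ([x, y, z] in m, in world coordinates, good to about 4 mm: a listed point, or the origin of a listed thing).
The state is a dict: "clock": time; "joint_pos": joint angles; "joint_velocities": joint speeds; "tau": joint torques, N m; "position": TCP position; "ee_rot": TCP orientation; "ft_force": force on the tool from outside, world axes, zero at the start; "torque": the same for the moment, N m; "grip_width": opening from 0.0 (shut) to 1.0 (fully open); "grasp_force": force on a finger pad.
Only numpy, scipy, OpenCV 4.12 (cv2) and the standard library are available. Lean on these libraries where they do the work, as an engineer would, in place of code of your own. Each camera call takes 0.05 s, during which the arm holds its last target. There are 200 camera calls.

## Working session

There is one attempt and no reset: what is moved stays moved. The work goes in short steps, Python scripts to look and compute and a shell command to move; the robot and the scene stay as the last step left them, time stands still between calls to the robot, and variables do not carry over. Pictures are saved under pics/ and viewed, at most 14 in all, crops included, and the job is handed in when it is done.

```bash
ls; mkdir -p pics; cat > h.py <<'E'
import numpy as np, cv2
from workcell import manip
from scipy.spatial.transform import Rotation as R
def cam(n,save=None):
    p=manip.camera(n)
    if save: cv2.imwrite('pics/'+save,p["frame"][:,:,::-1])
    return p
def rot(p):
    a=np.array(p["attitude"]); return a if a.shape==(3,3) else R.from_quat(a).as_matrix()
def proj(p,X):
    c=(np.atleast_2d(X)-np.array(p["eye"]))@rot(p); u=(np.array(p["camera_matrix"])@(c*[1,-1,-1]).T).T
    return u[:,:2]/u[:,2:]
def unproj(p,uv,z):
    uv=np.atleast_2d(uv).astype(float); d=np.c_[uv,np.ones(len(uv))]@np.linalg.inv(p["camera_matrix"]).T*[1,-1,-1]@rot(p).T
    e=np.array(p["eye"]); return e+d*((z-e[2])/d[:,2])[:,None]
E
python3 - <<'E'
from h import *
print({k:v for k,v in manip.camera("top").items() if k!="frame"})
for c in ("top","side"):
    p=cam(c,c+"0.png")
    for n in "hex pin foot square pad_hex pad_pin pad_foot pad_square rack jig".split():
        t=manip.tip_of(p,n); print(c,n,[(np.round(d["at"],3).tolist(),round(d["score"],2),np.round(proj(p,d["at"])[0]).tolist()) for d in t[:3]])
print(manip.get_obs())
E
```

```text
pics
{'camera_matrix': array([[351.501502  ,   0.        , 262.01492159],
       [  0.        , 351.501502  , 192.65792064],
       [  0.        ,   0.        ,   1.        ]]), 'eye': array([ 0.51780799, -0.05786312,  0.67862649]), 'attitude': array([ 0.01209441, -0.01457617, -0.69721926,  0.71660768]), 'shot': 1}
top hex [([0.68, -0.071, 0.0], 0.97, [270.0, 122.0]), ([0.653, -0.171, 0.013], 0.78, [322.0, 137.0]), ([0.525, -0.185, 0.013], 0.62, [328.0, 204.0])]
top pin [([0.528, -0.184, 0.016], 0.69, [328.0, 202.0]), ([0.494, -0.281, 0.003], 0.61, [376.0, 222.0])]
top foot []
top square [([0.652, -0.172, 0.008], 0.66, [322.0, 138.0]), ([0.468, -0.196, 0.02], 0.61, [334.0, 234.0])]
top pad_hex [([0.652, -0.17, 0.014], 0.61, [321.0, 137.0])]
top pad_pin [([0.523, -0.185, 0.015], 0.82, [328.0, 205.0])]
top pad_foot [([0.59, -0.179, 0.01], 0.59, [325.0, 170.0])]
top pad_square [([0.466, -0.192, 0.005], 0.7, [330.0, 235.0]), ([0.467, -0.196, 0.02], 0.59, [334.0, 235.0])]
top rack [([0.556, -0.178, -0.002], 0.86, [323.0, 188.0])]
top jig [([0.562, 0.165, -0.001], 0.92, [146.0, 180.0])]
si
[... 764 characters left out ...]
int_pos': array([ 1.31735986,  0.33221386, -0.06471472,  1.46007614,  0.02157762,
        1.34989088, -0.08849118]), 'joint_velocities': array([-0.00025397,  0.00073105, -0.00077627, -0.0001892 ,  0.00117833,
        0.00111159, -0.00089796]), 'tau': array([ 3.16029509e-04, -6.25242090e+01,  4.93406947e-02, -3.91822493e+01,
        1.65486167e-02,  1.81558538e-03,  1.16613187e-04]), 'position': array([ 0.14303703, -0.60844652,  0.2313403 ]), 'ee_rot': array([9.93345521e-01, 1.15172365e-01, 2.99395437e-05, 4.85512636e-05]), 'ft_force': array([ 0.73176526, -0.20852442, -0.55741858]), 'torque': array([ 0.00760958,  0.02179726, -0.00953627]), 'grasp_force': 0.0, 'grip_width': 1.0004959183786777}
```

```bash
python3 - <<'E'
import cv2,numpy as np
a=cv2.imread('pics/top0.png')
cv2.imwrite('pics/c1.png',cv2.resize(a[90:290,100:400],None,fx=2.66,fy=2.66,interpolation=2))
b=cv2.imread('pics/side0.png')
cv2.imwrite('pics/c2.png',cv2.resize(b[90:370,130:420],None,fx=2.1,fy=2.1,interpolation=2))
E
```

```text
(no output)
```

View pics/c1.png

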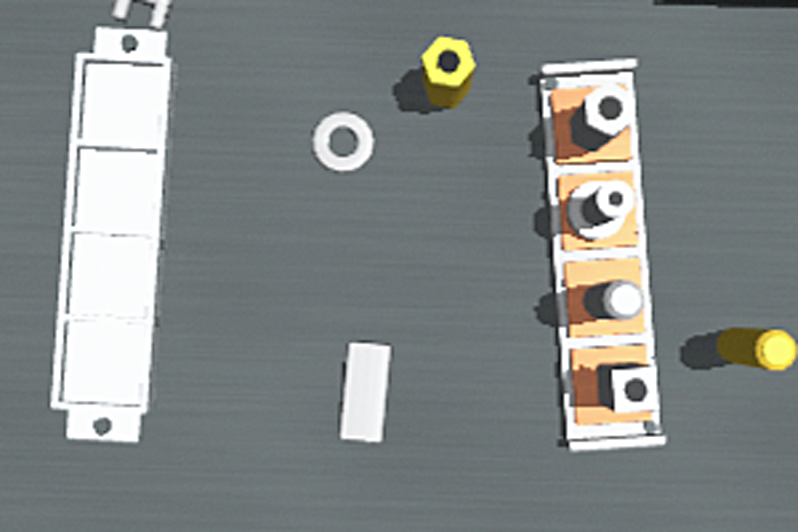

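View pics/c2.png

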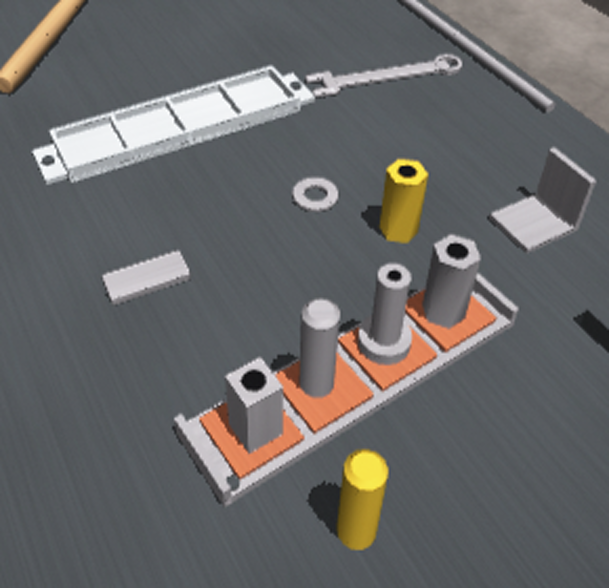

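The order from the robot outward is square (top px 334,235), pin (333,202), foot (327,165), hex (328,131), all grey on copper pads. The hex candidates are the yellow one at (268,113) and the grey one on the rack at (322,137). The pin candidates are the yellow one at (391,221) and the grey one on the rack at (333,202). The grey ones are meant, since the yellow ones stand on the bare table; both crops confirm this. The jig is empty, centred near (143,180).

```bash
python3 - <<'E'
from h import *
p=cam("top"); q=cam("side")
C=lambda u,v:(100+u/2.66-.0,90+v/2.66)
S=lambda u,v:(130+u/2.1,90+v/2.1)
for n,c,s,z in (("square",(635,389),(255,380),.076),("pin",(623,299),(321,310),.101),("foot",(615,199),(394,275),.094),("hex",(608,108),(457,251),.086)):
    m=manip.masks_of(p,n); print(n,unproj(p,C(*c),z).round(4),unproj(q,S(*s),z).round(4))
def fit(P,L,W,f):
    # P corners: far-left, far-right, near-left, near-right
    c=P.mean(0); d=(P[0]+P[1]-P[2]-P[3])/2; print(f,c.round(4),"yaw",np.degrees(np.arctan2(d[1],d[0])).round(2),"len",np.hypot(*d[:2]).round(4),"wid",np.linalg.norm((P[0]+P[2]-P[1]-P[3])/2).round(4))
fit(unproj(p,[C(76,54),C(171,58),C(52,407),C(146,412)],.018),0,0,"jig top")
fit(unproj(q,[S(275,67),S(290,87),S(50,136),S(70,170)],.018),0,0,"jig side")
# threshold fits
def fine(u): 
    pass
fit(unproj(p,[C(541,67),C(637,60),C(568,446),C(665,440)],.022),0,0,"rack")
for n,(a) in (("jig",p),("rack",p)):
    for pic in (p,q):
        m=manip.masks_of(pic,n)[0]["region"]
        cs,_=cv2.findContours(m.astype(np.uint8),0,1); k=max(cs,key=cv2.contourArea)[:,0]
        w=unproj(pic,k,.014)[:,:2]; r=cv2.minAreaRect((w*1000).astype(np.float32)); print(n,r)
E
```

```text
square [[ 0.4697 -0.1928  0.076 ]] [[ 0.4692 -0.1944  0.076 ]]
pin [[ 0.5269 -0.1787  0.101 ]] [[ 0.5254 -0.1821  0.101 ]]
foot [[ 0.5896 -0.1739  0.094 ]] [[ 0.5893 -0.1751  0.094 ]]
hex [[ 0.6488 -0.1698  0.086 ]] [[ 0.6478 -0.1726  0.086 ]]
jig top [0.566  0.1669 0.018 ] yaw -1.65 len 0.251 wid 0.0669
jig side [0.5655 0.1662 0.018 ] yaw 1.46 len 0.2527 wid 0.0504
rack [ 0.5609 -0.1802  0.022 ] yaw 5.31 len 0.2681 wid 0.0682
jig ((566.4860229492188, 165.69786071777344), (71.3882064819336, 294.7790832519531), 88.30146026611328)
jig ((562.1263427734375, 161.36207580566406), (89.7982177734375, 290.16357421875), 88.37565612792969)
rack ((561.1256103515625, -180.0763397216797), (278.4697570800781, 71.4319076538086), 5.489469051361084)
rack ((560.4954223632812, -192.76760864257812), (282.8587951660156, 72.19758605957031), 1.3903452157974243)
```

```bash
python3 -m jog '{"offset":[[0.0204,0.0259,0],[0.0204,0.0259,0],[0.0204,0.0259,0],[0.0204,0.0259,0],[0.0204,0.0259,0],[0.0204,0.0259,0],[0.0204,0.0259,0],[0.0204,0.0259,0],[0.0204,0.0259,0],[0.0204,0.0259,0],[0.0204,0.0259,0],[0.0204,0.0259,0],[0.0204,0.0259,0],[0.0204,0.0259,0],[0.0204,0.0259,0],[0.0204,0.0259,0],[0,0,0],[0,0,0]],"yaw":[-0.5,-0.5,-0.5,-0.5,-0.5,-0.5,-0.5,-0.5,-0.5,-0.5,-0.5,-0.5,-0.5,-0.5,-0.5,-0.3,0,0],"jaw":[0,0,0,0,0,0,0,0,0,0,0,0,0,0,0,0,0,0]}' 40
```

```text
clock: 3.15
position: [0.4703, -0.1924, 0.2314]
ee_rot: [0.999, 0.049, 0.0, -0.0]
ft_force: [0.0, -1.2, -0.1]
grip_width: 1.001
grasp_force: 0.0
```

```bash
python3 -m jog '{"offset":[[-0.0008,-0.001,-0.024],[0,0,-0.024],[0,0,-0.024],[0,0,-0.024],[0,0,-0.024],[0,0,-0.024],[0,0,-0.024],[0,0,-0.024],[0,0,0],[0,0,0],[0,0,0],[0,0,0],[0,0,0],[0,0,0],[0,0,0],[0,0,0],[0,0,0],[0,0,0]],"yaw":[0,0,0,0,0,0,0,0,0,0,0,0,0,0,0,0,0,0],"jaw":[0,0,0,0,0,0,0,0,0,0,1,1,1,1,1,1,1,1]}' 50
```

```text
clock: 4.65
position: [0.4691, -0.1952, 0.0402]
ee_rot: [0.999, 0.047, 0.001, 0.0]
ft_force: [-0.9, 1.2, 7.0]
grip_width: 0.32
grasp_force: 50.3
```

```bash
python3 - <<'E'
from h import *
q=cam("side","s1.png"); cv2.imwrite('pics/s1c.png',cv2.resize(q["frame"][90:370,130:420,::-1],None,fx=2.1,fy=2.1,interpolation=2))
E
```

```text
(no output)
```

View pics/s1c.png

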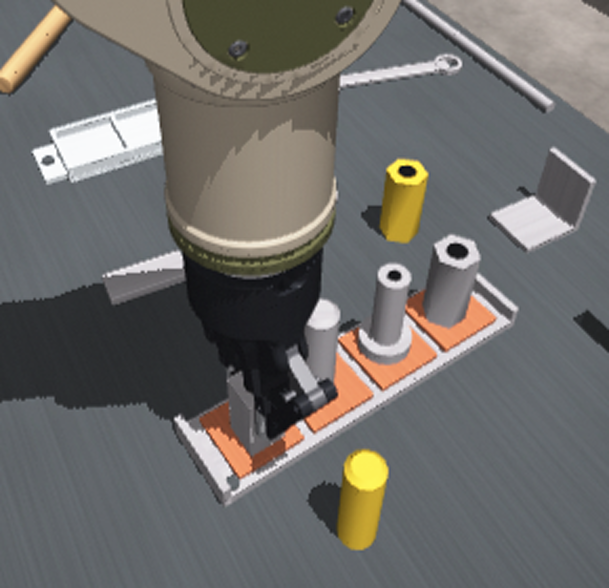

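The side view shows the square held between the fingers at (250,280 full px), with its neighbours undisturbed. Next I lift it and carry it to the far bay.

```bash
python3 -m jog '{"offset":[[0,0,0.012],[0,0,0.024],[0,0,0.024],[0,0,0.024],[0,0,0.024],[0,0,0.022],[0.0136,0.0256,0],[0.0136,0.0256,0],[0.0136,0.0256,0],[0.0136,0.0256,0],[0.0136,0.0256,0],[0.0136,0.0256,0],[0.0136,0.0256,0],[0.0136,0.0256,0],[0.0136,0.0256,0],[0.0136,0.0256,0],[0.0136,0.0256,0],[0.0136,0.0256,0],[0.0136,0.0256,0],[0.0132,0.0262,0]],"yaw":[0,0,0,0,0,0,-0.5,-0.5,-0.5,-0.5,-0.5,-0.5,-0.5,-0.5,-0.5,-0.5,-0.5,-0.5,-0.5,-0.5],"jaw":[1,1,1,1,1,1,1,1,1,1,1,1,1,1,1,1,1,1,1,1]}' 60; python3 -m jog '{"offset":[[0,0,0],[0,0,0],[0,0,0]],"yaw":[0,0,0],"jaw":[1,1,1]}'
```

```text
clock: 6.37
position: [0.6588, 0.1647, 0.1696]
ee_rot: [1.0, -0.014, -0.0, 0.0]
ft_force: [-0.3, -0.6, -3.4]
grip_width: 0.325
grasp_force: 59.9
clock: 6.62
position: [0.6583, 0.1635, 0.1693]
ee_rot: [1.0, -0.014, -0.0, 0.0]
ft_force: [0.3, -0.5, -3.6]
grip_width: 0.319
grasp_force: 60.0
```

```bash
python3 - <<'E'
from h import *
q=cam("side","s2.png"); cv2.imwrite('pics/s2c.png',cv2.resize(q["frame"][20:280,60:380,::-1],None,fx=2.1,fy=2.1,interpolation=2))
E
```

```text
(no output)
```

View pics/s2c.png

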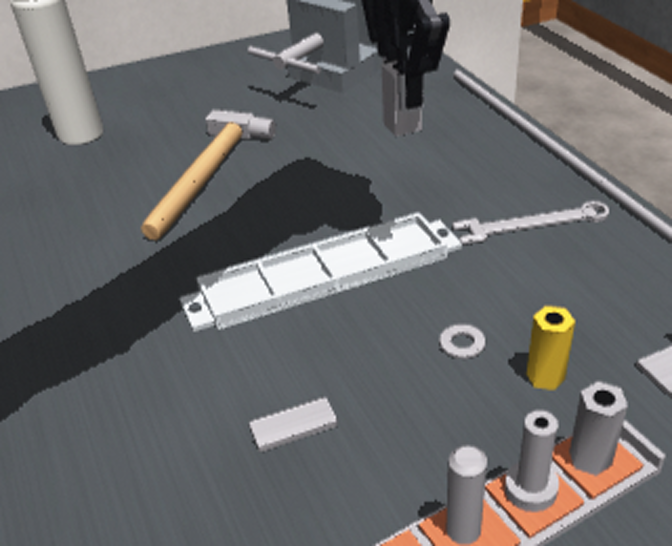

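The square hangs upright over the far bay at about (254,75). Lowering it now.

```bash
python3 -m jog '{"offset":[[0.0005,0,-0.02],[0,0,-0.02],[0,0,-0.02],[0,0,-0.02],[0,0,-0.02],[0,0,-0.018],[0,0,-0.004],[0,0,-0.004],[0,0,-0.004],[0,0,-0.004],[0,0,-0.001],[0,0,0],[0,0,0]],"yaw":[0,0,0,0,0,0,0,0,0,0,0,0,0],"jaw":[1,1,1,1,1,1,1,1,1,1,1,1,1]}' 60
```

```text
clock: 7.75
position: [0.6594, 0.164, 0.0349]
ee_rot: [1.0, -0.014, 0.0, -0.0]
ft_force: [-0.2, 0.3, -3.2]
grip_width: 0.319
grasp_force: 60.1
```

```bash
python3 -m jog '{"offset":[[0,0,-0.001],[0,0,-0.001],[0,0,-0.001],[0,0,0],[0,0,0]],"yaw":[0,0,0,0,0],"jaw":[1,1,1,1,1]}' 60
```

```text
clock: 8.17
position: [0.6594, 0.1641, 0.0323]
ee_rot: [1.0, -0.014, 0.0, 0.0]
ft_force: [-3.8, -1.2, 5.3]
grip_width: 0.318
grasp_force: 61.1
```

```bash
python3 -m jog '{"offset":[[0,0,0],[0,0,0],[0,0,0],[0,0,0],[0,0,0],[0,0,0.01],[0,0,0.024],[0,0,0.024],[0,0,0.024],[0,0,0.024],[0,0,0.024],[0,0,0.01]],"yaw":[0,0,0,0,0,0,0,0,0,0,0,0],"jaw":[0.6,0.4,0.2,0,0,0,0,0,0,0,0,0]}' 50; python3 -m jog '{"offset":[[-0.0111,-0.0287,0],[-0.0111,-0.0287,0],[-0.0111,-0.0287,0],[-0.0111,-0.0287,0],[-0.0111,-0.0287,0],[-0.0111,-0.0287,0],[-0.0111,-0.0287,0],[-0.0111,-0.0287,0],[-0.0111,-0.0287,0],[-0.0111,-0.0287,0],[-0.0111,-0.0287,0],[-0.0111,-0.0287,0],[0,0,0],[0,0,0]],"yaw":[0.6,0.6,0.6,0.6,0.6,0.6,0.6,0.6,0.6,0.6,0.6,0.4,0,0],"jaw":[0,0,0,0,0,0,0,0,0,0,0,0,0,0]}' 50
python3 - <<'E'
from h import *
q=cam("side","s3.png"); cv2.imwrite('pics/s3c.png',cv2.resize(q["frame"][80:320,100:400,::-1],None,fx=2.4,fy=2.4,interpolation=2))
E
```

```text
clock: 9.17
position: [0.6603, 0.1646, 0.176]
ee_rot: [1.0, -0.014, 0.002, -0.001]
ft_force: [0.1, 1.0, 0.8]
grip_width: 1.004
grasp_force: 0.0
clock: 10.33
position: [0.525, -0.1825, 0.1713]
ee_rot: [0.999, 0.045, -0.0, 0.0]
ft_force: [0.3, 0.2, -0.3]
grip_width: 1.002
grasp_force: 0.0
```

View pics/s3c.png

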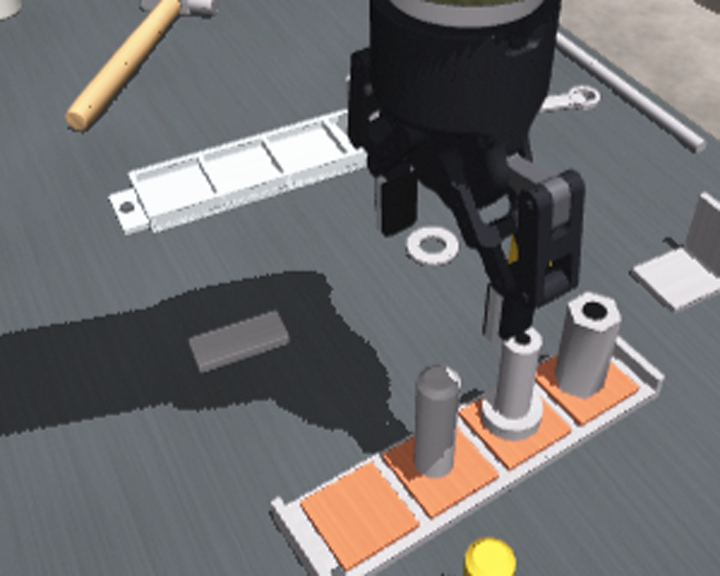

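The pin, foot and hex stand unmoved, with the pin's top at (282,238). The square's bay is hidden behind the gripper, so I'll check it later. Now taking the pin.

```bash
python3 -m jog '{"offset":[[0.001,0.0015,-0.022],[0,0,-0.022],[0,0,-0.022],[0,0,-0.022],[0,0,-0.022],[0,0,-0.021],[0,0,0],[0,0,0],[0,0,0],[0,0,0],[0,0,0],[0,0,0],[0,0,0],[0,0,0],[0,0,0],[0,0,0]],"yaw":[0,0,0,0,0,0,0,0,0,0,0,0,0,0,0,0],"jaw":[0,0,0,0,0,0,0,0.3,0.5,1,1,1,1,1,1,1]}' 50
```

```text
clock: 11.72
position: [0.5276, -0.1792, 0.0415]
ee_rot: [0.999, 0.047, 0.001, 0.0]
ft_force: [-1.5, 0.1, 6.3]
grip_width: 0.289
grasp_force: 48.6
```

```bash
python3 -m jog '{"offset":[[0,0,0.012],[0,0,0.024],[0,0,0.024],[0,0,0.024],[0,0,0.024],[0,0,0.022],[0.0053,0.0265,0],[0.0053,0.0265,0],[0.0053,0.0265,0],[0.0053,0.0265,0],[0.0053,0.0265,0],[0.0053,0.0265,0],[0.0053,0.0265,0],[0.0053,0.0265,0],[0.0053,0.0265,0],[0.0053,0.0265,0],[0.0053,0.0265,0],[0.0053,0.0265,0],[0.0053,0.0265,0]],"yaw":[0,0,0,0,0,0,-0.5,-0.5,-0.5,-0.5,-0.5,-0.5,-0.5,-0.5,-0.5,-0.5,-0.5,-0.5,-0.5],"jaw":[1,1,1,1,1,1,1,1,1,1,1,1,1,1,1,1,1,1,1]}' 60; python3 -m jog '{"offset":[[0,0,0],[0,0,0],[0,0,0]],"yaw":[0,0,0],"jaw":[1,1,1]}'
python3 - <<'E'
from h import *
q=cam("side","s4.png"); cv2.imwrite('pics/s4c.png',cv2.resize(q["frame"][20:280,60:380,::-1],None,fx=2.1,fy=2.1,interpolation=2))
E
```

```text
clock: 13.3
position: [0.5955, 0.1666, 0.1708]
ee_rot: [1.0, -0.01, -0.0, 0.0]
ft_force: [-0.1, -0.6, -3.3]
grip_width: 0.287
grasp_force: 59.3
clock: 13.55
position: [0.5955, 0.165, 0.1704]
ee_rot: [1.0, -0.009, -0.0, 0.0]
ft_force: [0.1, -0.0, -3.3]
grip_width: 0.288
grasp_force: 59.6
```

View pics/s4c.png

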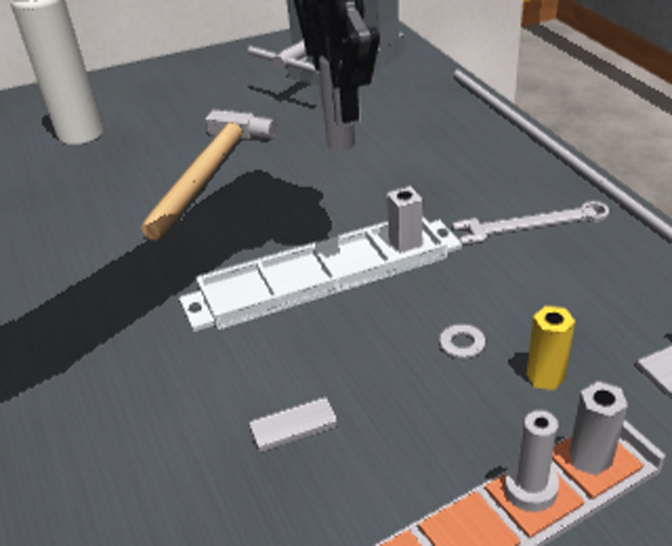

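The square stands upright in the far bay at (252,125), and the pin hangs upright above its own bay. Lowering the pin.

```bash
python3 -m jog '{"offset":[[0.001,0.0005,-0.02],[0,0,-0.02],[0,0,-0.02],[0,0,-0.02],[0,0,-0.02],[0,0,-0.018],[0,0,-0.004],[0,0,-0.004],[0,0,-0.004],[0,0,-0.003],[0,0,-0.002],[0,0,-0.001],[0,0,-0.001],[0,0,-0.001],[0,0,0],[0,0,0]],"yaw":[0,0,0,0,0,0,0,0,0,0,0,0,0,0,0,0],"jaw":[1,1,1,1,1,1,1,1,1,1,1,1,1,1,1,1]}' 60
```

```text
clock: 14.93
position: [0.5972, 0.1661, 0.0336]
ee_rot: [1.0, -0.009, 0.001, 0.0]
ft_force: [-2.8, -1.6, 5.4]
grip_width: 0.287
grasp_force: 60.4
```

```bash
python3 -m jog '{"offset":[[0,0,0],[0,0,0],[0,0,0],[0,0,0],[0,0,0],[0,0,0.01],[0,0,0.024],[0,0,0.024],[0,0,0.024],[0,0,0.024],[0,0,0.024],[0,0,0.01]],"yaw":[0,0,0,0,0,0,0,0,0,0,0,0],"jaw":[0.6,0.4,0.2,0,0,0,0,0,0,0,0,0]}' 50; python3 -m jog '{"offset":[[-0.0006,-0.0284,0],[-0.0006,-0.0284,0],[-0.0006,-0.0284,0],[-0.0006,-0.0284,0],[-0.0006,-0.0284,0],[-0.0006,-0.0284,0],[-0.0006,-0.0284,0],[-0.0006,-0.0284,0],[-0.0006,-0.0284,0],[-0.0006,-0.0284,0],[-0.0006,-0.0284,0],[-0.0006,-0.0284,0],[0,0,0],[0,0,0]],"yaw":[0.55,0.55,0.55,0.55,0.55,0.55,0.55,0.55,0.55,0.55,0.55,0.4,0,0],"jaw":[0,0,0,0,0,0,0,0,0,0,0,0,0,0]}' 50
```

```text
clock: 15.93
position: [0.5979, 0.1668, 0.1767]
ee_rot: [1.0, -0.009, 0.002, -0.001]
ft_force: [-0.1, -0.3, 0.8]
grip_width: 1.0
grasp_force: 0.0
clock: 17.1
position: [0.589, -0.1769, 0.172]
ee_rot: [0.999, 0.045, -0.0, 0.0]
ft_force: [0.1, 0.8, 0.3]
grip_width: 0.998
grasp_force: 0.0
```

```bash
python3 -m jog '{"offset":[[0.0005,0.002,-0.022],[0,0,-0.022],[0,0,-0.022],[0,0,-0.022],[0,0,-0.022],[0,0,-0.02],[0,0,0],[0,0,0],[0,0,0],[0,0,0],[0,0,0],[0,0,0],[0,0,0],[0,0,0],[0,0,0],[0,0,0]],"yaw":[0,0,0,0,0,0,0,0,0,0,0,0,0,0,0,0],"jaw":[0,0,0,0,0,0,0,0.3,0.5,1,1,1,1,1,1,1]}' 50
```

```text
clock: 18.43
position: [0.5907, -0.173, 0.0434]
ee_rot: [0.999, 0.047, 0.001, 0.0]
ft_force: [-0.9, -1.0, 6.5]
grip_width: 0.253
grasp_force: 48.6
```

```bash
python3 -m jog '{"offset":[[0,0,0.012],[0,0,0.024],[0,0,0.024],[0,0,0.024],[0,0,0.024],[0,0,0.022],[-0.0043,0.0262,0],[-0.0043,0.0262,0],[-0.0043,0.0262,0],[-0.0043,0.0262,0],[-0.0043,0.0262,0],[-0.0043,0.0262,0],[-0.0043,0.0262,0],[-0.0043,0.0262,0],[-0.0043,0.0262,0],[-0.0043,0.0262,0],[-0.0043,0.0262,0],[-0.0043,0.0262,0],[-0.0043,0.0262,0]],"yaw":[0,0,0,0,0,0,-0.5,-0.5,-0.5,-0.5,-0.5,-0.5,-0.5,-0.5,-0.5,-0.5,-0.5,-0.5,-0.5],"jaw":[1,1,1,1,1,1,1,1,1,1,1,1,1,1,1,1,1,1,1]}' 60; python3 -m jog '{"offset":[[0,0,0],[0,0,0],[0,0,0]],"yaw":[0,0,0],"jaw":[1,1,1]}'
python3 - <<'E'
from h import *
q=cam("side","s5.png"); cv2.imwrite('pics/s5c.png',cv2.resize(q["frame"][20:280,60:380,::-1],None,fx=2.1,fy=2.1,interpolation=2))
E
```

```text
clock: 20.02
position: [0.5334, 0.1689, 0.1727]
ee_rot: [1.0, -0.01, -0.0, 0.0]
ft_force: [-0.0, 0.9, -3.8]
grip_width: 0.253
grasp_force: 59.3
clock: 20.27
position: [0.534, 0.1673, 0.1724]
ee_rot: [1.0, -0.01, -0.0, 0.0]
ft_force: [0.5, -0.6, -3.2]
grip_width: 0.251
grasp_force: 59.5
```

View pics/s5c.png

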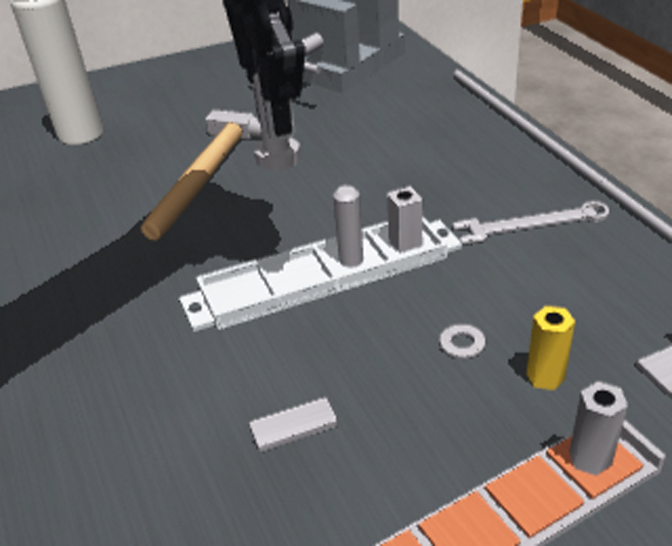

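The pin stands in its bay at (226,130) and the foot is held upright. Lowering the foot.

```bash
python3 -m jog '{"offset":[[0.001,0,-0.02],[0,0,-0.02],[0,0,-0.02],[0,0,-0.02],[0,0,-0.02],[0,0,-0.018],[0,0,-0.004],[0,0,-0.004],[0,0,-0.004],[0,0,-0.003],[0,0,-0.002],[0,0,-0.001],[0,0,-0.001],[0,0,-0.001],[0,0,0],[0,0,0]],"yaw":[0,0,0,0,0,0,0,0,0,0,0,0,0,0,0,0],"jaw":[1,1,1,1,1,1,1,1,1,1,1,1,1,1,1,1]}' 60
```

```text
clock: 21.65
position: [0.5356, 0.1679, 0.0355]
ee_rot: [1.0, -0.01, 0.001, 0.0]
ft_force: [-4.0, -2.1, 5.8]
grip_width: 0.252
grasp_force: 60.6
```

```bash
python3 -m jog '{"offset":[[0,0,0],[0,0,0],[0,0,0],[0,0,0],[0,0,0],[0,0,0.01],[0,0,0.024],[0,0,0.024],[0,0,0.024],[0,0,0.024],[0,0,0.024],[0,0,0.01]],"yaw":[0,0,0,0,0,0,0,0,0,0,0,0],"jaw":[0.6,0.4,0.2,0,0,0,0,0,0,0,0,0]}' 50; python3 -m jog '{"offset":[[0.0094,-0.0282,0],[0.0094,-0.0282,0],[0.0094,-0.0282,0],[0.0094,-0.0282,0],[0.0094,-0.0282,0],[0.0094,-0.0282,0],[0.0094,-0.0282,0],[0.0094,-0.0282,0],[0.0094,-0.0282,0],[0.0094,-0.0282,0],[0.0094,-0.0282,0],[0.0094,-0.0282,0],[0,0,0],[0,0,0]],"yaw":[0.55,0.55,0.55,0.55,0.55,0.55,0.55,0.55,0.55,0.55,0.55,0.4,0,0],"jaw":[0,0,0,0,0,0,0,0,0,0,0,0,0,0]}' 50
```

```text
clock: 22.65
position: [0.5363, 0.1687, 0.1784]
ee_rot: [1.0, -0.01, 0.002, -0.001]
ft_force: [0.4, 0.6, 0.6]
grip_width: 1.003
grasp_force: 0.0
clock: 23.82
position: [0.6477, -0.1727, 0.1736]
ee_rot: [0.999, 0.045, -0.0, -0.0]
ft_force: [0.1, 1.3, 0.4]
grip_width: 1.001
grasp_force: 0.0
```

```bash
python3 -m jog '{"offset":[[0.001,0.001,-0.022],[0,0,-0.022],[0,0,-0.022],[0,0,-0.022],[0,0,-0.022],[0,0,-0.024],[0,0,0],[0,0,0],[0,0,0],[0,0,0],[0,0,0],[0,0,0],[0,0,0],[0,0,0],[0,0,0],[0,0,0]],"yaw":[0,0,0,0,0,0,0,0,0,0,0,0,0,0,0,0],"jaw":[0,0,0,0,0,0,0,0.3,0.5,1,1,1,1,1,1,1]}' 50
```

```text
clock: 25.15
position: [0.6499, -0.1698, 0.0421]
ee_rot: [0.999, 0.046, 0.001, 0.0]
ft_force: [0.5, -0.6, 5.6]
grip_width: 0.393
grasp_force: 49.2
```

```bash
python3 - <<'E'
from h import *
q=cam("side","s6.png")
a=cv2.resize(q["frame"][120:270,270:400,::-1],None,fx=3.8,fy=3.8,interpolation=2)[:560]
o=cv2.imread('pics/top0.png')[115:155,300:345]; o=cv2.resize(o,None,fx=6.5,fy=6.5,interpolation=2)
c=np.zeros((560,a.shape[1]+o.shape[1],3),np.uint8); c[:a.shape[0],:a.shape[1]]=a; c[:o.shape[0],a.shape[1]:]=o
cv2.imwrite('pics/s6c.png',c); print(c.shape)
E
```

```text
(560, 786, 3)
```

View pics/s6c.png

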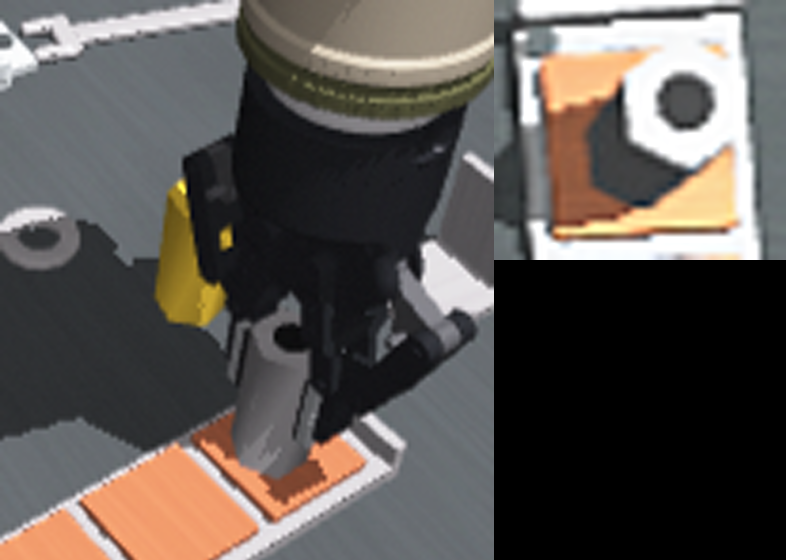

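The jaws read 0.393, which is too wide for 30 mm across the flats, so the hex looks twisted or tilted in the grip. I'll release it gently, back off and look.

```bash
python3 -m jog '{"offset":[[0,0,0],[0,0,0],[0,0,0],[0,0,0],[0,0,0],[0,0,0],[0,0,0.01],[0,0,0.024],[0,0,0.024],[0,0,0.024],[0,0,0.024],[0,0,0.01],[0,0,0],[0,0,0]],"yaw":[0,0,0,0,0,0,0,0,0,0,0,0,0,0],"jaw":[0.6,0.5,0.4,0.2,0,0,0,0,0,0,0,0,0,0]}' 30
python3 -m jog '{"offset":[[-0.02,0.03,0.01],[-0.02,0.03,0.01],[-0.02,0.03,0.01],[-0.02,0.03,0.01],[-0.02,0.03,0],[-0.02,0.03,0],[0,0,0]],"yaw":[0,0,0,0,0,0,0],"jaw":[0,0,0,0,0,0,0]}'
python3 - <<'E'
from h import *
q=cam("side","s7.png"); t=cam("top","t7.png")
a=cv2.resize(q["frame"][130:270,290:400,::-1],None,fx=4,fy=4,interpolation=2)
o=cv2.resize(t["frame"][105:165,295:350,::-1],None,fx=6.3,fy=6.3,interpolation=2)
c=np.zeros((560,a.shape[1]+o.shape[1],3),np.uint8); c[:a.shape[0],:a.shape[1]]=a; c[:o.shape[0],a.shape[1]:]=o
cv2.imwrite('pics/s7c.png',c); print(c.shape)
for p in (q,t): print([(np.round(d["at"],3),d["score"]) for d in manip.tip_of(p,"hex")])
E
```

```text
clock: 26.37
position: [0.649, -0.1696, 0.1563]
ee_rot: [0.999, 0.046, 0.0, 0.0]
ft_force: [0.3, 0.3, -0.9]
grip_width: 0.999
grasp_force: 0.0
clock: 26.95
position: [0.5252, 0.0172, 0.1953]
ee_rot: [0.999, 0.051, -0.001, -0.001]
ft_force: [0.1, 0.8, 0.3]
grip_width: 0.999
grasp_force: 0.0
(560, 786, 3)
[(array([ 0.648, -0.168,  0.015]), 0.94), (array([ 0.68 , -0.072, -0.   ]), 0.73), (array([0.564, 0.164, 0.002]), 0.19)]
[(array([ 0.647, -0.169,  0.014]), 0.68), (array([ 0.678, -0.067, -0.003]), 0.6)]
```

View pics/s7c.png

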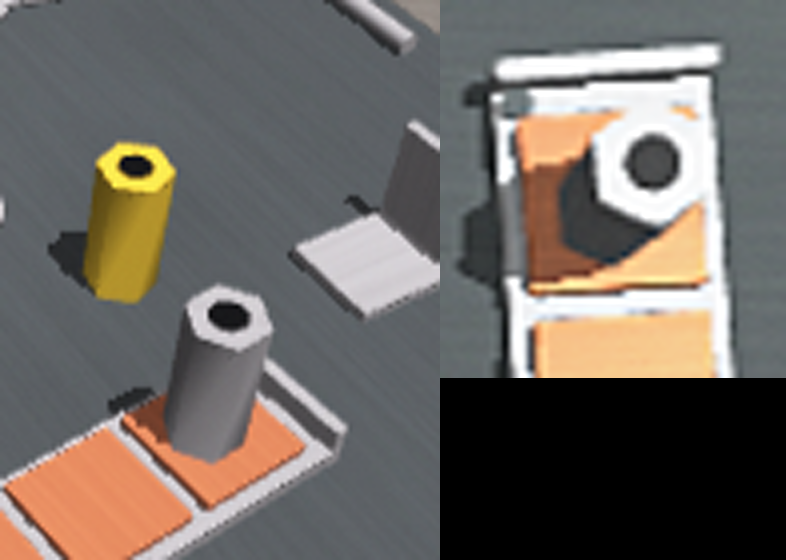

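```bash
python3 - <<'E'
from h import *
from scipy.optimize import minimize
q=cam("side"); t=cam("top")
def hexa(x,y,a,k=8):
    v=np.array([[x+.01732*np.cos(a+np.pi/3*i),y+.01732*np.sin(a+np.pi/3*i),.086] for i in range(6)]); return v  # vertices at +x when a=0 -> flats face +-y
for nm,p in (("side",q),("top",t)):
    g=cv2.GaussianBlur(cv2.cvtColor(p["frame"],cv2.COLOR_RGB2GRAY),(0,0),.7).astype(np.float32)
    K=8; 
    def sample(pts): return cv2.remap(g,pts[:,0].astype(np.float32)[None],pts[:,1].astype(np.float32)[None],1)[0]
    s=np.linspace(.06,.94,15)[:,None]
    def score(x,y,a):
        out=[]
        for sc in (.9,1.1):
            v=hexa(x,y,a); c=np.array([x,y,.086]); v=c+(v-c)*sc
            P=np.concatenate([v[i]*(1-s)+v[(i+1)%6]*s for i in range(6)]); out.append(sample(proj(p,P)))
        return (out[0]-out[1]).clip(0,60).mean()
    best=[]
    for a in np.radians(np.arange(-30,30,3)):
        b=max((score(x,y,a),x,y) for x in np.arange(.640,.660,.001) for y in np.arange(-.180,-.160,.001)); best.append((round(b[0],1),round(np.degrees(a)),round(b[1],3),round(b[2],3)))
    print(nm,best)
E
```

```text
side [(np.float32(55.6), -30, np.float64(0.648), np.float64(-0.171)), (np.float32(55.3), -27, np.float64(0.648), np.float64(-0.171)), (np.float32(55.3), -24, np.float64(0.648), np.float64(-0.171)), (np.float32(55.4), -21, np.float64(0.648), np.float64(-0.171)), (np.float32(55.8), -18, np.float64(0.648), np.float64(-0.171)), (np.float32(56.4), -15, np.float64(0.648), np.float64(-0.171)), (np.float32(57.0), -12, np.float64(0.648), np.float64(-0.171)), (np.float32(57.7), -9, np.float64(0.648), np.float64(-0.171)), (np.float32(58.4), -6, np.float64(0.648), np.float64(-0.171)), (np.float32(59.0), -3, np.float64(0.648), np.float64(-0.171)), (np.float32(59.4), 0, np.float64(0.648), np.float64(-0.171)), (np.float32(59.5), 3, np.float64(0.648), np.float64(-0.171)), (np.float32(59.5), 6, np.float64(0.648), np.float64(-0.171)), (np.float32(59.4), 9, np.float64(0.648), np.float64(-0.171)), (np.float32(59.1), 12, np.float64(0.648), np.float64(-0.171)), (np.float32(58.5), 15, np.float64(0.648), np.float64(-0.171)), (np.float32(57.9), 18, np.float64(0.648), np.float64(-0.171)), (np.float32(57.2), 2
[... 717 characters left out ...]
0.649), np.float64(-0.17)), (np.float32(41.2), -3, np.float64(0.649), np.float64(-0.17)), (np.float32(42.0), 0, np.float64(0.649), np.float64(-0.17)), (np.float32(42.3), 3, np.float64(0.649), np.float64(-0.17)), (np.float32(42.3), 6, np.float64(0.649), np.float64(-0.17)), (np.float32(42.1), 9, np.float64(0.65), np.float64(-0.17)), (np.float32(41.4), 12, np.float64(0.65), np.float64(-0.17)), (np.float32(40.0), 15, np.float64(0.65), np.float64(-0.17)), (np.float32(38.9), 18, np.float64(0.65), np.float64(-0.17)), (np.float32(37.7), 21, np.float64(0.65), np.float64(-0.17)), (np.float32(36.8), 24, np.float64(0.65), np.float64(-0.17)), (np.float32(36.2), 27, np.float64(0.649), np.float64(-0.169))]
```

The hex is upright again at (0.6485, -0.1705) with a yaw of about 5°, well aligned. I'll regrasp lower and more slowly.

```bash
python3 -m jog '{"offset":[[0.02,-0.03,0],[0.02,-0.03,0],[0.02,-0.03,0],[0.02,-0.03,0],[0.02,-0.03,0],[0.02,-0.03,0],[0,0,-0.02],[0,0,0],[0,0,0]],"yaw":[0,0,0,0,0,0,0,0,0],"jaw":[0,0,0,0,0,0,0,0,0]}' 20
```

```text
clock: 28.0
position: [0.6482, -0.17, 0.1745]
ee_rot: [0.999, 0.046, -0.002, -0.001]
ft_force: [0.1, 0.2, 0.1]
grip_width: 1.002
grasp_force: 0.0
```

```bash
python3 -m jog '{"offset":[[0,-0.0003,-0.022],[0,0,-0.022],[0,0,-0.022],[0,0,-0.022],[0,0,-0.022],[0,0,-0.022],[0,0,-0.006],[0,0,-0.006],[0,0,0],[0,0,0],[0,0,0],[0,0,0],[0,0,0],[0,0,0],[0,0,0],[0,0,0],[0,0,0]],"yaw":[0,0,0,0,0,0,0,0,0,0,0,0,0,0,0,0,0],"jaw":[0,0,0,0,0,0,0,0,0,0.3,0.5,0.5,0.5,0.55,0.55,0.58,0.58]}' 20; python3 -m jog '{"offset":[[0,0,0],[0,0,0],[0,0,0],[0,0,0],[0,0,0],[0,0,0],[0,0,0]],"yaw":[0,0,0,0,0,0,0],"jaw":[0.6,0.61,0.62,0.63,0.64,0.65,0.66]}' 20; python3 -m jog '{"offset":[[0,0,0],[0,0,0],[0,0,0]],"yaw":[0,0,0],"jaw":[0.68,0.7,0.7]}' 20
```

```text
clock: 29.42
position: [0.649, -0.1698, 0.0324]
ee_rot: [0.999, 0.046, 0.0, 0.0]
ft_force: [-0.2, -0.7, 0.5]
grip_width: 0.418
grasp_force: 0.0
clock: 30.0
position: [0.649, -0.1699, 0.0325]
ee_rot: [0.999, 0.046, 0.0, 0.0]
ft_force: [-1.4, -0.2, 2.0]
grip_width: 0.4
grasp_force: 19.9
clock: 30.25
position: [0.649, -0.1699, 0.0324]
ee_rot: [0.999, 0.046, 0.0, 0.0]
ft_force: [-0.6, -1.1, 1.8]
grip_width: 0.401
grasp_force: 19.9
```

```bash
python3 - <<'E'
from h import *
q=cam("side","s8.png"); t=cam("top","t8.png")
a=cv2.resize(q["frame"][175:275,300:390,::-1],None,fx=5.6,fy=5.6,interpolation=2)
o=cv2.resize(t["frame"][100:170,285:345,::-1],None,fx=4.5,fy=4.5,interpolation=2)
c=np.zeros((560,a.shape[1]+o.shape[1],3),np.uint8); c[:a.shape[0],:a.shape[1]]=a; c[:o.shape[0],a.shape[1]:]=o
cv2.imwrite('pics/s8c.png',c); print(c.shape)
E
```

```text
(560, 774, 3)
```

View pics/s8c.png

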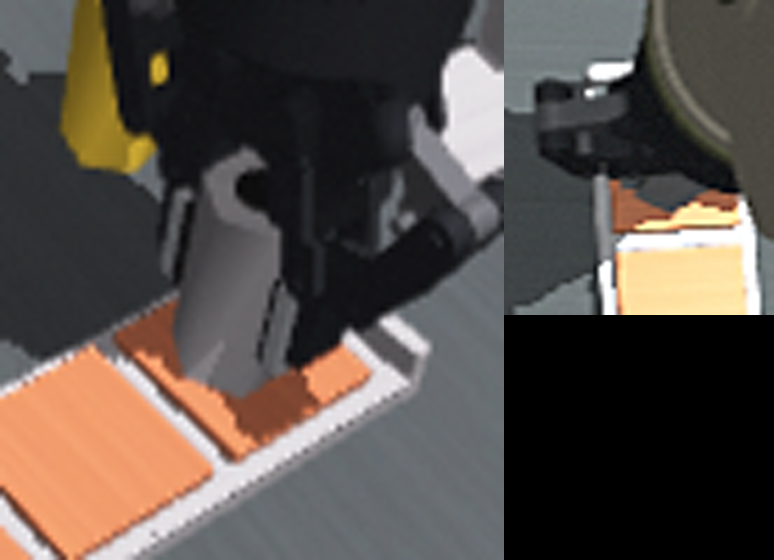

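The hex stands upright between the pads, with its base flat on the copper at about (341,243). A wide reading with an upright part is harmless, since at worst the part turns about z. I'll firm the grip and lift.

```bash
python3 -m jog '{"offset":[[0,0,0],[0,0,0],[0,0,0],[0,0,0.003],[0,0,0.005],[0,0,0.008],[0,0,0.012],[0,0,0.012],[0,0,0],[0,0,0]],"yaw":[0,0,0,0,0,0,0,0,0,0],"jaw":[1,1,1,1,1,1,1,1,1,1]}' 60
python3 - <<'E'
from h import *
q=cam("side","s9.png")
a=cv2.resize(q["frame"][150:270,290:400,::-1],None,fx=4.5,fy=4.5,interpolation=2)
cv2.imwrite('pics/s9c.png',a)
E
```

```text
clock: 31.18
position: [0.6498, -0.17, 0.0738]
ee_rot: [0.999, 0.046, 0.001, 0.0]
ft_force: [-0.4, 0.6, -4.3]
grip_width: 0.389
grasp_force: 59.9
```

View pics/s9c.png

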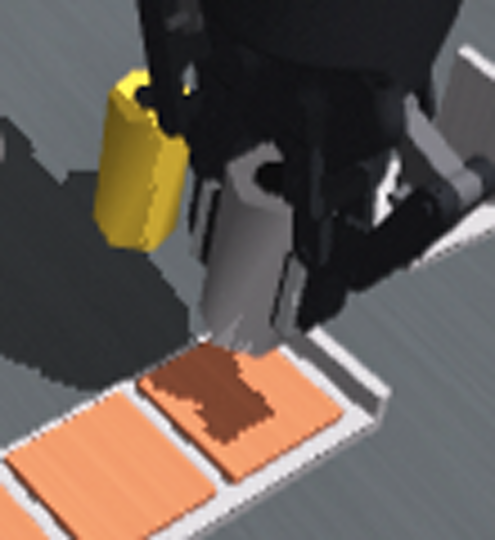

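The hex is held upright, clear of the pad. Carrying it to the nearest bay.

```bash
python3 -m jog '{"offset":[[0,0,0.02],[0,0,0.02],[0,0,0.02],[0,0,0.02],[-0.0126,0.0242,0],[-0.0126,0.0242,0],[-0.0126,0.0242,0],[-0.0126,0.0242,0],[-0.0126,0.0242,0],[-0.0126,0.0242,0],[-0.0126,0.0242,0],[-0.0126,0.0242,0],[-0.0126,0.0242,0],[-0.0126,0.0242,0],[-0.0126,0.0242,0],[-0.0126,0.0242,0],[-0.0126,0.0242,0],[-0.0126,0.0242,0]],"yaw":[0,0,0,0,-0.5,-0.5,-0.5,-0.5,-0.5,-0.5,-0.5,-0.5,-0.5,-0.5,-0.5,-0.5,-0.5,-0.5],"jaw":[1,1,1,1,1,1,1,1,1,1,1,1,1,1,1,1,1,1]}' 60; python3 -m jog '{"offset":[[0,0,0],[0,0,0],[0,0,0]],"yaw":[0,0,0],"jaw":[1,1,1]}'
python3 - <<'E'
from h import *
q=cam("side","s10.png"); cv2.imwrite('pics/s10c.png',cv2.resize(q["frame"][20:280,60:380,::-1],None,fx=2.1,fy=2.1,interpolation=2))
E
```

```text
clock: 32.73
position: [0.4715, 0.1698, 0.152]
ee_rot: [1.0, -0.015, -0.0, 0.0]
ft_force: [0.9, 1.7, -4.8]
grip_width: 0.389
grasp_force: 60.3
clock: 32.98
position: [0.4726, 0.1684, 0.152]
ee_rot: [1.0, -0.015, -0.0, 0.0]
ft_force: [0.2, 0.3, -2.5]
grip_width: 0.393
grasp_force: 60.3
```

View pics/s10c.png

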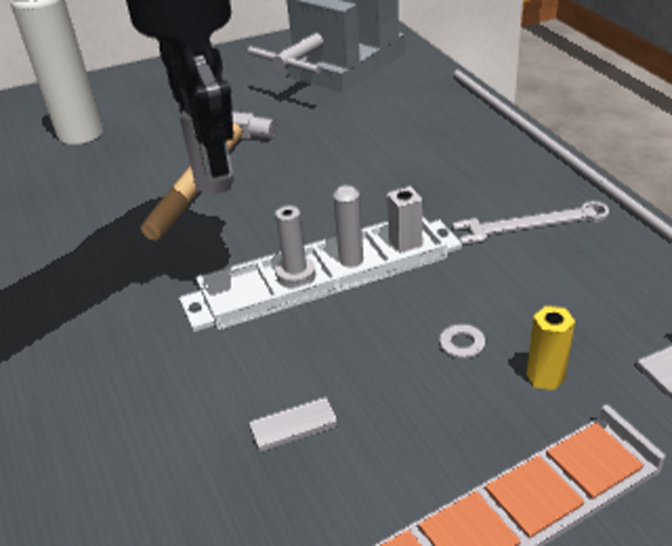

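The foot stands in its bay at (200,140), and the hex is held upright over the nearest bay. Lowering it.

```bash
python3 -m jog '{"offset":[[0.0005,0.0003,-0.02],[0,0,-0.02],[0,0,-0.02],[0,0,-0.02],[0,0,-0.02],[0,0,-0.012],[0,0,-0.004],[0,0,-0.004],[0,0,-0.002],[0,0,-0.002],[0,0,-0.001],[0,0,-0.001],[0,0,0],[0,0,0]],"yaw":[0,0,0,0,0,0,0,0,0,0,0,0,0,0],"jaw":[1,1,1,1,1,1,1,1,1,1,1,1,1,1]}' 60
```

```text
clock: 34.2
position: [0.4733, 0.1693, 0.0266]
ee_rot: [1.0, -0.015, 0.0, 0.0]
ft_force: [0.7, 0.4, -3.7]
grip_width: 0.392
grasp_force: 60.4
```

```bash
python3 -m jog '{"offset":[[0,0,-0.001],[0,0,-0.001],[0,0,-0.0005],[0,0,0],[0,0,0]],"yaw":[0,0,0,0,0],"jaw":[1,1,1,1,1]}' 60
```

```text
clock: 34.62
position: [0.4733, 0.1693, 0.0245]
ee_rot: [1.0, -0.015, 0.0, 0.0]
ft_force: [-3.3, -1.4, 7.2]
grip_width: 0.39
grasp_force: 61.6
```

Contact with the floor. Now I release, rise, retreat and check.

```bash
python3 -m jog '{"offset":[[0,0,0],[0,0,0],[0,0,0],[0,0,0],[0,0,0],[0,0,0],[0,0,0.01],[0,0,0.024],[0,0,0.024],[0,0,0.024],[0,0,0.024],[0,0,0.024],[0,0,0.02]],"yaw":[0,0,0,0,0,0,0,0,0,0,0,0,0],"jaw":[0.6,0.5,0.3,0.1,0,0,0,0,0,0,0,0,0]}' 30; python3 -m jog '{"offset":[[0,-0.03,0],[0,-0.03,0],[0,-0.03,0],[0,-0.03,0],[0,-0.03,0],[0,-0.03,0],[0,-0.03,0],[0,-0.03,0],[0,0,0],[0,0,0]],"yaw":[0,0,0,0,0,0,0,0,0,0],"jaw":[0,0,0,0,0,0,0,0,0,0]}'
python3 - <<'E'
from h import *
q=cam("side","s11.png"); t=cam("top","t11.png")
a=cv2.resize(q["frame"][90:190,130:300,::-1],None,fx=2.4,fy=2.4,interpolation=2)
o=cv2.resize(t["frame"][90:270,100:240,::-1],None,fx=2.7,fy=2.7,interpolation=2)
c=np.zeros((500,a.shape[1]+o.shape[1],3),np.uint8); c[:a.shape[0],:a.shape[1]]=a; c[:o.shape[0],a.shape[1]:]=o
cv2.imwrite('pics/s11c.png',c); print(c.shape)
E
```

```text
clock: 35.7
position: [0.4732, 0.1696, 0.1764]
ee_rot: [1.0, -0.014, 0.001, -0.0]
ft_force: [0.8, 0.9, -0.1]
grip_width: 1.001
grasp_force: 0.0
clock: 36.53
position: [0.473, -0.0721, 0.1744]
ee_rot: [1.0, -0.016, 0.0, 0.0]
ft_force: [0.7, 0.6, 0.9]
grip_width: 1.0
grasp_force: 0.0
(500, 786, 3)
```

View pics/s11c.png

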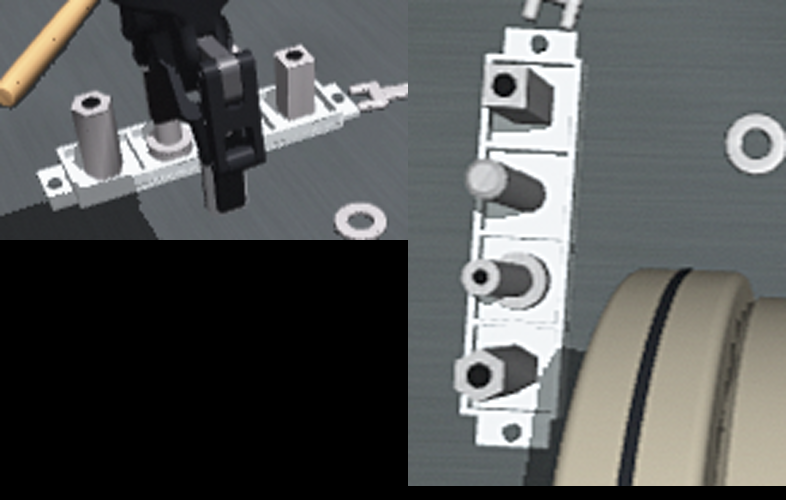

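All four parts stand upright in their bays. Far to near, in crop pixels, they are square (503,85), pin (485,182), foot (481,278) and hex (479,376). The robot is clear of everything.

```bash
python3 -c "
from workcell import manip
print(manip.hand_in())"
```

```text
the job is handed in; nothing more can be done
None
```

The job is handed in: all four parts stand upright in the jig in reversed order (near to far: hex, foot, pin, square), finished at about 37 s of the 120 s limit, with the robot clear.

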